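# Draw the thread-rack spindle to make room for a third spool

## Robot

A 6-joint arm with a two-finger parallel gripper is mounted at the origin on the work surface. World frame = base frame: x ahead of the robot, y to its left, z up, the work surface at z = 0. Lengths are in m, angles in rad, forces in N, time in s.
With the tool pointing down it reaches from about 0.35 to 0.975 m from the base axis. Payload 4.9 kg.
Tool frame: the origin (TCP) lies midway between the tips of the shut fingers; the grasp point (between the pads) lies 19 mm behind it; z points along the fingers, y is the line along which they close (so a half turn about z gives the same grasp; the last joint's range is limited). The gripper opens to 85 mm and grips with 20 to 120 N. Pads are 22 mm wide; open, the fingers measure 114 mm over their backs; the gripper's body (76 mm by 85 mm) begins 54 mm behind the grasp point. The pads swing forward as they close: fully open they stand 13 mm farther back than shut.
Start: joints at [1.131, 0.053, 1.613, -0, 1.476, -0.119], TCP at [0.197, 0.593, 0.231] pointing down, gripper open.
Joint ranges: [-3.01, 3.01], [-1.01, 2.22], [0.06, 2.58], [-1.02, 4.17], [0.09, 2.62], [-3.14, 3.14]. Speed limits (rad/s): [2.57, 2.57, 3.14, 3.14, 3.14, 3.14].

## Interface

Orientations are given as a unit quaternion [w, x, y, z].
In Python, from plant import state, grab_frame, camera_info, job_done, spot_in, masks_of, pinpoint gives the robot as it stands.
- The arm moves only by the shell command python3 -m handwheel 'ROWS' [OPENING]. ROWS is JSON, a list that holds one entry, the list of rows, each a list of 6 numbers: the shift along the world's x, y, z in m, then the turn, a rotation vector about the world's x, y, z in degrees. In form: [[[tx, ty, tz, ax, ay, az], ...]]. A call has 1 to 20 rows; each row shifts and turns the commanded pose from where the row before left it; what a row does not reach is not made up. A row lasts 1/12 s, in which the tool goes at most 41.7 mm and 7.16 degrees, less where a joint would pass 70% of its speed; a pose out of reach is approached as far as the arm can. A call is refused whole if a number of a shift passes 0.0417 or a number of a turn 7.16, either way. A call with a gripper value outside its range is refused whole. OPENING is the opening, from 0 (shut) to 1 (fully open), set as the call begins (- or left out, the last holds). The fingers move at their own pace and stop on an object; the grip force is fixed at half the most. Time passes only in rows, so rows that do not move let the fingers close. It gives the time, the measured TCP pose, the force, the opening and the grip force at its end, in the units of the state.
- state(): the state, without advancing time (a new reading comes with each control period).
- grab_frame(name): name is "scene" or "side" or "wrist"; returns (picture, depth): 480x640x3 uint8, blue, green, red; 480x640 float32, m along the optical axis (not along the pixel's ray), 0 where there is no reading.
- camera_info(name): a dict with "fx", "fy", "cx", "cy" (pixels), "T" (4x4, takes a point from camera to world coordinates). Camera axes: x right, y up, looking along -z (the intrinsics and any distortion apply to the point x, -y, -z); pixel columns grow to the right and rows downward; lengths in m; the calibration is good to about 2 mm. The wrist camera is an equidistant fisheye: a pixel r from the principal point sees the ray r / f radians off the axis. A picture is of the moment at which its call begins: read the wrist's pose just before it. camera_info takes no time and is no camera call; for the wrist camera it gives the pose at the moment of the call.
- job_done(): hands the job in; it is judged then, once.
Trained networks look in the newest picture that a camera, given by its name, has taken for a name from the list of things; names that differ only in an ending like _2 or _b are one class to them, and where a whole thing is asked for, a point or a joint stands for the part that bears it (a point fixed in the world has none). Each returns a list of dicts, best first, with "conf" (0 to 1); they miss things now and then, are a little off and sometimes report something else, mostly with a low value. They report only what shows in the picture. A call takes as long as a camera call. They do not tell look-alikes from the thing itself.
- spot_in(camera, thing): "box" ([left, top, width, height] in pixels, round what is visible of it).
- masks_of(camera, thing): "region" (480x640 bool, what is visible of it) and "box" ([left, top, width, height] in pixels, round what is visible of it).
- pinpoint(camera, thing): "position" ([column, row] in pixels: a listed point, or the origin of a listed thing).
The state is a dict: "time": time; "joint_pos": joint angles; "joint_vel": joint speeds; "joint_efforts": joint torques, N m; "tool_pos": TCP position; "tool_rot": TCP orientation; "contact_force": force on the tool from outside, world axes, zero at the start; "ft_torque": the same for the moment, N m; "gripper_width": opening from 0.0 (shut) to 1.0 (fully open); "grasp_force": force on a finger pad.
Only numpy, scipy, OpenCV 4.12 (cv2) and the standard library are available. Lean on these libraries where they do the work, as an engineer would, in place of code of your own. Each camera call takes 0.05 s, during which the arm holds its last target. There are 200 camera calls.

## Task

A new spool has to go on the hat maker's thread rack: first slide the loose spool along the spindle until it butts flush against the other spool, at the knob end, and only then draw the spindle straight out by its wooden knob until its tip leaves room for a third spool of the same size between itself and the far upright, with both spools still hanging on it along their full length. Do not drag, twist or tip the rack, and leave everything else on the bench where it stands. Finish holding the knob, with the spindle level and drawn out, so that a colleague can drop the new spool in.

Things in the scene. Friction and masses are not known exactly. Their poses are not given: they have to be found in the camera images.
- rack: free-standing thread rack, 4 kg, steel base plate 115 x 300 x 10 mm, slides if pushed with over 20 N. Origin on the bench mid-span; y runs along the level spindle from the knob end (-y) to the far end. Wooden uprights 107 mm high, 70 mm wide along x: knob-end at y -140 to -100 mm, far one at y 100 to 120 mm, 200 mm clear span between. 17 mm through bores at x = 0, 85 mm above the bench
- far_bore (a point): centre of the mouth of the far upright's bore on its inner face, fixed to the rack 100 mm along its y axis and 85 mm up; its axes are the rack's
- knob_mid (a point): centre of the spindle's turned wooden knob: 30 mm wide, 44 mm long, lying outside the knob-end upright, gripped here. The point is on the axis, 26 mm from the knob's inner shoulder, which starts 0 to 10 mm off the upright. Knob and rod are one loose piece, 0.36 kg, sliding freely in the bores; its y axis points to the tip
- spindle_tip (a point): far end of the spindle, a 16 mm steel rod 265 mm long from the knob's shoulder (291 mm from knob_mid to here), its last 7 mm tapered. At the start it sits in the far upright's bore
- spool_near_mid (a point): centre of the spool hanging on the spindle 1 to 6 mm from the knob-end upright. y axis along the spindle. All spools are alike: 54 mm long, end flanges 60 mm wide and 4 mm thick, thread wound to 52 mm wide between them, bore 22 mm, 0.08 to 0.18 kg. They hang 3 mm below the spindle's axis and slide and turn freely on it
- spool_loose_mid (a point): centre of the loose spool, on the same spindle farther from the knob: 20 to 70 mm of bare spindle before the other spool, at least 25 mm to the far upright. Flush: flanges touch, centres 54 mm apart
- spare_mid (a point): centre of the new, third spool, of the same size, standing on end on the bench beyond the rack; it stays there
- tin: rectangular yellow adhesive tin with a cap and wire handle, 65 x 100 x 170 mm; origin at the centre of its underside
- glass: empty drinking glass, 68 mm wide, 95 mm high; origin at the centre of its underside
- can: round can, 76 mm wide, 85 mm high; origin at the centre of its underside
- brush: wooden hat brush lying bristles down, 42 x 150 x 38 mm, long way along its y axis; origin at the centre of its underside
- shears: tailor's shears lying flat, 220 mm long, 15 mm high, blades along +x; origin under the pivot
- wax: round cake of beeswax, 60 mm wide, 18 mm high; origin at the centre of its underside
Mind the look-alikes: they are no part of the job. What is shaped like the part that bears spool_loose_mid but green or orange is not meant.

How it is judged:
On the way, in this order (a step that is already met when the one before it is completed fails the run):
1. the loose spool is pushed flush against the other one (gap under 2.5 mm) while the spindle's tip is still in the far upright (distance between spool_loose_mid and spool_near_mid below 0.0565 m and y of spindle_tip in the frame of rack above 0.102 m), for 0.2 s.
2. the spindle is drawn so that its tip is more than 56 mm from the far upright (y of spindle_tip in the frame of rack below 0.044 m), for 0.2 s.
At the end, for the whole second after the job is handed in: fingers hold the spindle still by its knob, level within 3.4 degrees; tip over 56 mm from the far upright, at most 2 mm short of the loose spool's outer face; both spools hang on it, flush within 3.5 mm, clear of the bay; rack moved under 10 mm at either point (y of spindle_tip in the frame of rack below 0.044 m and y of spindle_tip in the frame of spool_loose_mid above 0.025 m and y of spool_loose_mid in the frame of rack below 0.014 m and distance between spool_loose_mid and spool_near_mid below 0.0575 m and height (world z) of each of spool_loose_mid, spool_near_mid above 0.068 m and angle between the y axis of knob_mid and the y axis of rack, either way round below 0.06 rad and contact force between the fingers and spindle above 3 N and linear speed of spindle below 0.02 m/s and distance of each of rack, far_bore from where it was at the start of the episode below 0.01 m and angle between rack's own z axis and vertical below 0.03 rad); the arm keeps its last pose, push and grip.
It fails at once if the rack is dragged or twisted by more than 12 mm or tipped (distance of any of rack, far_bore from where it was at the start of the episode above 0.012 m or angle between rack's own z axis and vertical above 0.08 rad).
It fails at once if a spool falls off the spindle (height (world z) of any of spool_loose_mid, spool_near_mid below 0.06 m).
It fails at once if another thing on the bench is shifted more than 20 mm (distance of any of spare_mid, tin, glass, can, brush, shears, wax from where it was at the start of the episode above 0.02 m).
It also fails if it takes over 51 s, if anything falls off the work surface, if the arm or the gripper's body presses on something with over 40 N, if the wrist force passes 120 N, or if a joint passes its speed limit or range.

## Working session

There is one attempt and no reset: what is moved stays moved. The work goes in short steps, Python scripts to look and compute and a shell command to move; the robot and the scene stay as the last step left them, time stands still between calls to the robot, and variables do not carry over. Pictures are saved under pics/ and viewed, at most 10 in all, crops included, and the job is handed in when it is done.

```bash
mkdir -p pics; ls; cat > h.py <<'E'
import numpy as np,cv2
from plant import *
def ray_pt(cam,px,depth,ci=None):
    ci=ci or camera_info(cam); u,v=px
    p=np.array([(u-ci['cx'])/ci['fx']*depth,-(v-ci['cy'])/ci['fy']*depth,-depth,1])
    return (np.array(ci['T'])@p)[:3]
def ray(cam,px):
    o=ray_pt(cam,px,0);d=ray_pt(cam,px,1)-o
    return o,d/np.linalg.norm(d)
def at_z(cam,px,z):
    o,d=ray(cam,px); return o+d*(z-o[2])/d[2]
def tri(a,b):
    (o1,d1),(o2,d2)=a,b
    A=np.stack([d1,-d2],1);t=np.linalg.lstsq(A,o2-o1,rcond=None)[0]
    p,q=o1+d1*t[0],o2+d2*t[1];return (p+q)/2,np.linalg.norm(p-q)
E
python3 - <<'E'
from h import *
for c in['scene','side']:
    im,d=grab_frame(c);cv2.imwrite(f'pics/{c}0.png',im);np.save(f'{c}0.npy',d)
    ci=camera_info(c);print(c,{k:np.round(v,3).tolist() for k,v in ci.items()})
    for n in['rack','far_bore','knob_mid','spindle_tip','spool_near_mid','spool_loose_mid','spare_mid','tin','glass','can','brush','shears','wax']:
        r=pinpoint(c,n);print(n,[(np.round(q['position']).tolist(),round(q['conf'],2)) for q in r[:4]])
E
```

```text
pics
scene {'fx': 496.444, 'fy': 496.444, 'cx': 320.767, 'cy': 237.578, 'T': [[0.318, -0.689, 0.651, 1.443], [0.948, 0.237, -0.213, -0.314], [-0.007, 0.685, 0.728, 1.055], [0.0, 0.0, 0.0, 1.0]]}
rack [([352.0, 243.0], 0.92)]
far_bore [([385.0, 206.0], 0.88)]
knob_mid [([301.0, 240.0], 0.65)]
spindle_tip [([392.0, 208.0], 0.6)]
spool_near_mid [([334.0, 228.0], 0.68)]
spool_loose_mid [([369.0, 219.0], 0.94), ([360.0, 193.0], 0.84), ([326.0, 205.0], 0.76)]
spare_mid [([378.0, 288.0], 0.7)]
tin [([457.0, 266.0], 0.57), ([376.0, 289.0], 0.33)]
glass [([434.0, 193.0], 0.82)]
can [([477.0, 219.0], 0.78)]
brush [([275.0, 328.0], 0.62)]
shears [([158.0, 285.0], 0.68)]
wax [([206.0, 312.0], 0.62), ([379.0, 286.0], 0.61)]
side {'fx': 498.118, 'fy': 498.118, 'cx': 315.779, 'cy': 233.367, 'T': [[0.774, 0.424, -0.47, 0.059], [-0.633, 0.512, -0.581, -0.671], [-0.005, 0.747, 0.665, 0.814], [0.0, 0.0, 0.0, 1.0]]}
rack [([275.0, 241.0], 0.73)]
far_bore [([244.0, 198.0], 0.75)]
knob_mid [([330.0, 247.0], 0.81), ([427.0, 267.0], 0.3)]
spindle_tip [([336.0, 201.0], 0.36)]
spool_near_mid [([296.0, 227.0], 0.6), ([425.0, 266.0], 0.46)]
spool_loose_mid [([231.0, 267.0], 0.82), ([201.0, 242.0], 0.66)]
spare_mid [([341.0, 201.0], 0.58)]
tin [([282.0, 174.0], 0.83), ([174.0, 192.0], 0.69), ([331.0, 249.0], 0.43)]
glass []
can [([211.0, 166.0], 0.71)]
brush [([425.0, 266.0], 0.96), ([330.0, 248.0], 0.55)]
shears [([456.0, 411.0], 0.57)]
wax [([457.0, 336.0], 0.8)]
```

```bash
python3 - <<'E'
import cv2
a=cv2.imread('pics/scene0.png')[140:350,250:530];cv2.imwrite('pics/sc.png',cv2.resize(a,(800,600),interpolation=cv2.INTER_CUBIC))
a=cv2.imread('pics/side0.png')[130:310,160:400];cv2.imwrite('pics/si.png',cv2.resize(a,(800,600),interpolation=cv2.INTER_CUBIC))
E
```

```text
(no output)
```

View pics/sc.png

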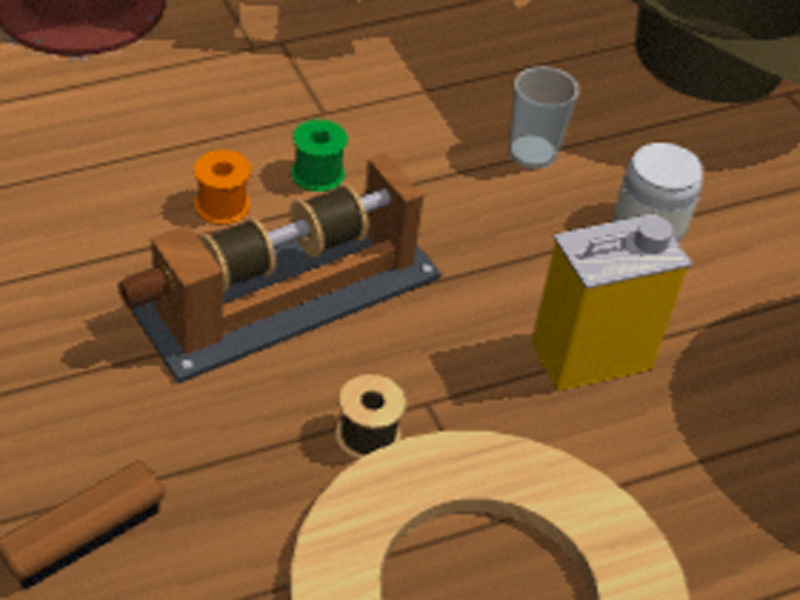

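View pics/si.png

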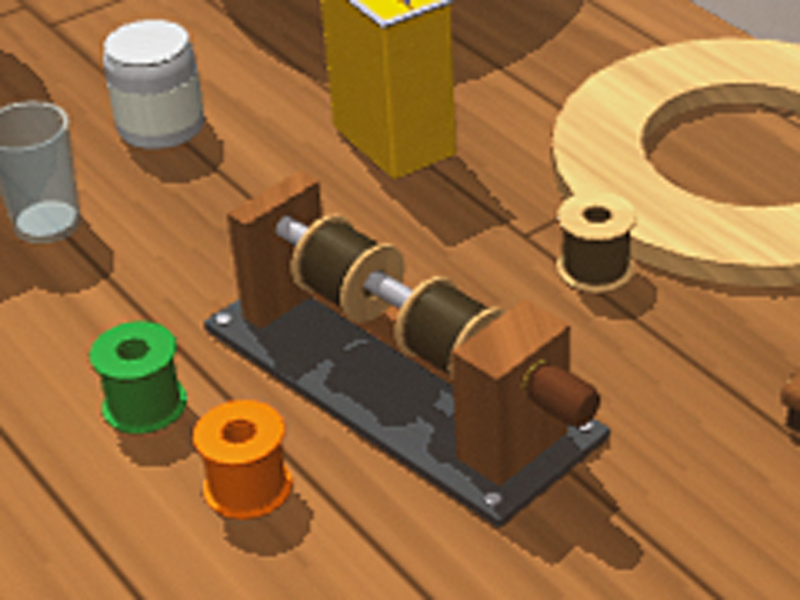

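```bash
python3 - <<'E'
from h import *
S={'knob':((301,240),(330,247)),'near':((334,228),(296,227)),'farbore':((385,206),(244,198)),'rack':((352,243),(275,241)),'spare':((378,288),(341,201)),'brush':((275,328),(425,266)),'wax':((206,312),(457,336)),'can':((477,219),(211,166)),'tin':((457,266),(282,174))}
for k,(a,b) in S.items():
    p,e=tri(ray('scene',a),ray('side',b));print(k,p.round(4),round(e,4))
print('loose',at_z('scene',(369,219),.082).round(4))
print('glass',at_z('scene',(434,193),0).round(4),'lookalikes',at_z('scene',(360,193),.027).round(3),at_z('scene',(326,205),.027).round(3),'shears',at_z('scene',(158,285),0).round(3))
print(state())
E
```

```text
knob [ 0.5698 -0.0851  0.0856] 0.0044
near [0.5547 0.0141 0.084 ] 0.0037
farbore [0.5225 0.1784 0.0857] 0.0068
rack [ 0.5432  0.0792 -0.0039] 0.0094
spare [0.7431 0.0703 0.028 ] 0.0013
brush [ 7.556e-01 -2.090e-01  4.000e-04] 0.0056
wax [ 6.555e-01 -3.718e-01  5.000e-04] 0.011
can [0.5845 0.4604 0.0031] 0.0031
tin [ 0.7261  0.3122 -0.0045] 0.0122
loose [0.5501 0.1205 0.082 ]
glass [0.433  0.3971 0.    ] lookalikes [0.384 0.162 0.027] [0.401 0.045 0.027] shears [ 0.524 -0.474  0.   ]
{'time': 1.4, 'joint_pos': array([ 1.13096633e+00,  5.26745068e-02,  1.61290997e+00, -3.67902733e-05,
        1.47602800e+00, -1.19016979e-01]), 'joint_vel': array([-2.31649482e-03, -2.50444114e-04, -1.12196536e-03, -3.69862838e-04,
       -6.21855391e-05, -1.76552013e-03]), 'joint_efforts': array([ 6.63810169e-04, -3.93670928e+01, -3.70453084e+01, -5.06435913e-05,
        5.03323954e-04,  7.48931200e-06]), 'tool_pos': array([0.19709217, 0.59307658, 0.23131343]), 'tool_rot': array([ 1.48678421e-05,  1.59717794e-01,  9.87162715e-01, -1.45807400e-05]), 'contact_force': array([-0.43018627,  0.62482569, -0.78503377]), 'ft_torque': array([ 0.00707514, -0.00017257,  0.01390479]), 'grasp_force': 0.0, 'gripper_width': 1.0012951661698355}
```

Candidates for the loose spool in the scene picture are dark on the rack (369,219), near on the rack (334,228), green (360,193), orange (326,205) and the spare (378,288). I choose the dark one at (369,219), on the spindle nearer the far upright. The knob is at (301,240). Next I refine the rack's axis from depth.

```bash
cat >> h.py <<'E'
def cloud(cam,d,box=None):
    ci=camera_info(cam);v,u=np.mgrid[0:480,0:640];P=np.stack([(u-ci['cx'])/ci['fx']*d,-(v-ci['cy'])/ci['fy']*d,-d,np.ones_like(d)],-1)
    return (P@np.array(ci['T']).T)[...,:3]
E
python3 - <<'E'
from h import *
ax=np.array([-.15,.989]);
for c in['scene','side']:
    d=np.load(c+'0.npy');P=cloud(c,d);P[d<=0]=9;im=cv2.imread(f'pics/{c}0.png')
    tab=P[(abs(P[...,0]-.65)<.1)&(abs(P[...,1]+.05)<.08)&(P[...,2]<.02)];print(c,'table z',np.median(tab[:,2]))
    near=(abs(P[...,0]-.55)<.1)&(P[...,1]>-.14)&(P[...,1]<.24)
    top=near&(abs(P[...,2]-.107)<.006)
    n,L,st,ce=cv2.connectedComponentsWithStats(top.astype(np.uint8))
    for i in range(1,n):
        if st[i,4]>25:
            q=P[L==i];r=cv2.minAreaRect((q[:,:2]*1000).astype(np.float32));print(' top',st[i],q.mean(0).round(4),np.round(r[0],1),np.round(r[1],1),round(r[2],1),'col',im[L==i].mean(0).round())
    base=near&(P[...,2]>.006)&(P[...,2]<.014);q=P[base]
    r=cv2.minAreaRect((q[:,:2]*1000).astype(np.float32));print(' base',len(q),r)
    for n in['spool_loose_mid','spool_near_mid','knob_mid']:
        for m in masks_of(c,n)[:3]:
            R=m['region']&(d>0);q=P[R];print(' ',n,round(m['conf'],2),m['box'],np.median(q,0).round(3),np.percentile(q,[3,97],axis=0).round(3).tolist())
E
```

```text
scene table z 0.001373617280341799
 top [378 193  20  20 160] [0.5295 0.1844 0.1071] [526.9 185.6] [74.3 23.5] 10.1 col [ 42.  81. 131.]
 top [353 204  24  17 191] [0.5416 0.1111 0.1062] [540.8 110.4] [45.7 55.5] 5.2 col [50. 76. 93.]
 top [303 216  42  26 520] [ 0.5612 -0.0222  0.1069] [555.4 -13.7] [ 73.7 101.3] 11.5 col [ 48.  84. 124.]
 base 1310 ((547.9854736328125, 46.91297912597656), (192.6765594482422, 365.85919189453125), 1.0136826038360596)
  spool_loose_mid 0.81 [318.4, 193.9, 17.2, 24.4] [0.419 0.044 0.044] [[0.382, 0.022, 0.003], [0.432, 0.069, 0.058]]
  spool_loose_mid 0.75 [350.6, 180.3, 21.9, 28.5] [0.405 0.156 0.043] [[0.366, 0.136, 0.001], [0.42, 0.187, 0.058]]
  spool_loose_mid 0.68 [355.8, 205.5, 19.8, 24.8] [0.551 0.108 0.098] [[0.515, 0.082, 0.061], [0.567, 0.139, 0.111]]
  knob_mid 0.57 [292.9, 206.3, 91.9, 44.9] [ 0.567 -0.072  0.092] [[0.53, -0.107, 0.081], [0.584, 0.168, 0.102]]
side table z -0.0005198483951583954
 top [228 181  28  19 199] [0.5223 0.1823 0.1053] [523.9 184.6] [72.1 25.2] 9.1 col [ 49.  94. 152.]
 top [250 195  28  18 228] [0.5331 0.1088 0.1
[... 151 characters left out ...]
 99. 148.]
 base 2304 ((541.1882934570312, 64.5774154663086), (116.23849487304688, 301.722412109375), 8.550877571105957)
  spool_loose_mid 0.84 [216.5, 248.4, 30.8, 37.8] [0.397 0.033 0.043] [[0.376, 0.019, 0.001], [0.425, 0.069, 0.055]]
  spool_loose_mid 0.83 [188.4, 228.0, 26.0, 34.9] [0.384 0.147 0.041] [[0.362, 0.134, 0.002], [0.412, 0.183, 0.055]]
  spool_loose_mid 0.58 [244.4, 195.2, 36.7, 31.7] [0.525 0.097 0.096] [[0.507, 0.08, 0.059], [0.56, 0.134, 0.108]]
  spool_near_mid 0.63 [276.3, 217.0, 35.2, 22.6] [0.536 0.009 0.101] [[0.522, -0.019, 0.071], [0.563, 0.033, 0.109]]
  knob_mid 0.68 [244.5, 196.9, 93.4, 64.4] [ 0.555 -0.083  0.09 ] [[0.523, -0.109, 0.061], [0.576, 0.163, 0.099]]
```

```bash
python3 -m handwheel '[[[0.0256,-0.0336,0,0,0,-4.8],[0.0256,-0.0336,0,0,0,-4.8],[0.0256,-0.0336,0,0,0,-4.8],[0.0256,-0.0336,0,0,0,-4.8],[0.0256,-0.0336,0,0,0,-4.8],[0.0256,-0.0336,0,0,0,-4.8],[0.0256,-0.0336,0,0,0,-4.8],[0.0256,-0.0336,0,0,0,-4.8],[0.0256,-0.0336,0,0,0,-4.8],[0.0256,-0.0336,0,0,0,-4.8],[0.0256,-0.0336,0,0,0,-4.8],[0.0256,-0.0336,0,0,0,-4.8],[0.0256,-0.0336,0,0,0,-4.8],[0,0,0,0,0,0],[0,0,0,0,0,0]]]' 0.42
cat >> h.py <<'E'
def wproj_ray(px):
    ci=camera_info('wrist');u,v=px;dx,dy=(u-ci['cx'])/ci['fx'],(v-ci['cy'])/ci['fy'];r=np.hypot(dx,dy)
    k=np.sin(r)/max(r,1e-9);T=np.array(ci['T']);d=T[:3,:3]@np.array([dx*k,-dy*k,-np.cos(r)]);return T[:3,3],d
def wproj(p):
    ci=camera_info('wrist');T=np.array(ci['T']);c=T[:3,:3].T@(np.array(p)-T[:3,3]);x,y,z=c[0],-c[1],-c[2]
    h=np.hypot(x,y);t=np.arctan2(h,z);return np.array([ci['cx']+ci['fx']*t*x/h,ci['cy']+ci['fy']*t*y/h])
def w_at_z(px,z):
    o,d=wproj_ray(px);return o+d*(z-o[2])/d[2]
E
python3 - <<'E'
from h import *
print(camera_info('wrist'))
im,d=grab_frame('wrist');np.save('w1.npy',d)
O=np.array([.542,.077]);a=np.array([-.156,.988])
for n,z in[('far_bore',.085),('knob_mid',.085),('spool_near_mid',.082),('spool_loose_mid',.082),('rack',0),('spindle_tip',.085)]:
    for r in pinpoint('wrist',n)[:3]:
        p=w_at_z(r['position'],z);print(n,np.round(r['position']),round(r['conf'],2),p.round(4),'s',((p[:2]-O)@a).round(4))
cv2.imwrite('pics/w1.png',im)
E
```

```text
time: 2.95
tool_pos: [0.5262, 0.1605, 0.2312]
tool_rot: [-0.0, 0.649, 0.761, -0.0]
contact_force: [0.2, 0.3, 0.3]
gripper_width: 0.422
grasp_force: 0.0
{'fx': 371.64829954431775, 'fy': 371.64829954431775, 'cx': 320.82824188515895, 'cy': 241.15202761492225, 'T': array([[ 9.87493418e-01, -1.50692229e-01, -4.63530189e-02,
         5.13958075e-01],
       [ 1.57659474e-01,  9.42930367e-01,  2.93301575e-01,
         2.35363633e-01],
       [-4.90599192e-04, -2.96941368e-01,  9.54895588e-01,
         3.74346971e-01],
       [ 0.00000000e+00,  0.00000000e+00,  0.00000000e+00,
         1.00000000e+00]])}
far_bore [327. 205.] 0.63 [0.5269 0.1787 0.085 ] s 0.1029
spool_near_mid [325. 374.] 0.67 [0.5531 0.0152 0.082 ] s -0.0628
spool_loose_mid [191. 296.] 0.97 [0.4188 0.0774 0.082 ] s 0.0197
spool_loose_mid [186. 184.] 0.82 [0.4089 0.1788 0.082 ] s 0.1214
spool_loose_mid [326. 282.] 0.77 [0.5368 0.1126 0.082 ] s 0.036
rack [327. 284.] 0.59 [0.546  0.0759 0.    ] s -0.0017
spindle_tip [325. 174.] 0.76 [0.5209 0.2036 0.085 ] s 0.1284
```

View pics/w1.png

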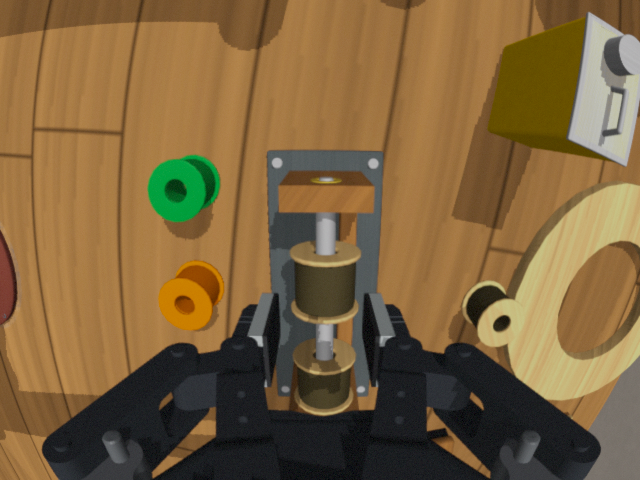

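The picture shows the dark loose spool at about (326,282) on the spindle, with the near spool at (325,374), the far upright at (326,195) and green and orange off to the left. I lower the straddling fingers into the gap between the loose spool and the far upright.

```bash
python3 -m handwheel '[[[0.0033,-0.0015,-0.02,0,0,0],[0,0,-0.03,0,0,0],[0,0,-0.03,0,0,0],[0,0,-0.02,0,0,0],[0,0,-0.015,0,0,0],[0,0,-0.015,0,0,0],[0,0,-0.015,0,0,0],[0,0,-0.01,0,0,0],[0,0,-0.01,0,0,0],[0,0,0,0,0,0]]]'
python3 - <<'E'
from h import *
im,d=grab_frame('side');cv2.imwrite('pics/s2.png',cv2.resize(im[130:310,160:400],(800,600)))
E
```

```text
time: 4.13
tool_pos: [0.527, 0.1609, 0.0642]
tool_rot: [-0.001, 0.648, 0.762, -0.001]
contact_force: [0.1, 0.5, 0.2]
gripper_width: 0.421
grasp_force: 0.0
```

View pics/s2.png

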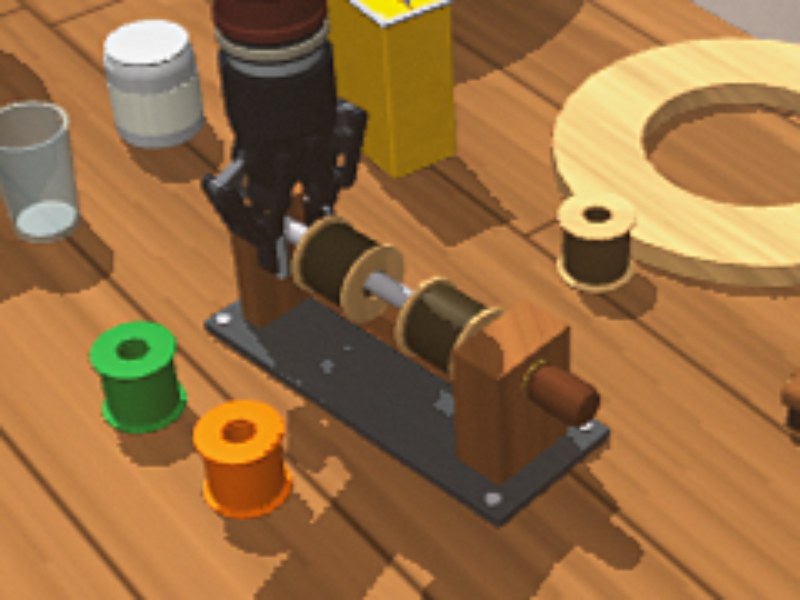

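```bash
python3 -m handwheel '[[[0.002,-0.004,0,0,0,0],[0.001,-0.004,0,0,0,0],[0.0006,-0.004,0,0,0,0],[0.0006,-0.004,0,0,0,0],[0.0006,-0.004,0,0,0,0],[0.0006,-0.004,0,0,0,0],[0.0006,-0.004,0,0,0,0],[0.0006,-0.004,0,0,0,0],[0.0006,-0.004,0,0,0,0],[0.0006,-0.004,0,0,0,0],[0.0006,-0.004,0,0,0,0],[0.0006,-0.004,0,0,0,0],[0,0,0,0,0,0]]]'
python3 - <<'E'
from h import *
im,d=grab_frame('side');cv2.imwrite('pics/s3.png',cv2.resize(im[160:280,210:370],(800,600)))
im,d=grab_frame('wrist');cv2.imwrite('pics/w3.png',im)
for n in['spool_near_mid','spool_loose_mid']:
    for r in pinpoint('wrist',n)[:3]:
        p=w_at_z(r['position'],.082);print(n,np.round(r['position']),round(r['conf'],2),p.round(4))
E
```

```text
time: 5.27
tool_pos: [0.5377, 0.112, 0.0662]
tool_rot: [0.0, 0.648, 0.761, -0.0]
contact_force: [0.4, -0.3, 0.1]
gripper_width: 0.421
grasp_force: 0.0
spool_loose_mid [ 79. 151.] 0.83 [0.4312 0.17   0.082 ]
spool_loose_mid [100. 333.] 0.63 [0.4385 0.0886 0.082 ]
spool_loose_mid [321. 402.] 0.58 [0.5434 0.0738 0.082 ]
```

View pics/s3.png

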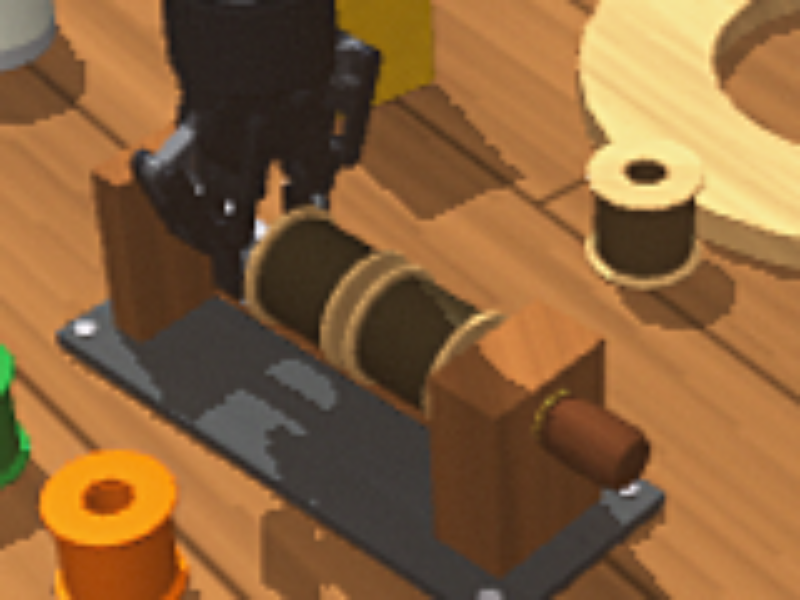

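The loose spool now sits a few mm short of the near one. I keep going gently, watching the force.

```bash
python3 -m handwheel '[[[0.0003,-0.002,0,0,0,0],[0.0003,-0.002,0,0,0,0],[0.0003,-0.002,0,0,0,0],[0.0001,-0.001,0,0,0,0],[0,0,0,0,0,0]]]'; python3 -m handwheel '[[[0.0002,-0.0015,0,0,0,0],[0.0001,-0.001,0,0,0,0],[0,0,0,0,0,0]]]'; python3 - <<'E'
from h import *
im,d=grab_frame('scene');cv2.imwrite('pics/c4.png',cv2.resize(im[180:270,290:410],(800,600)))
E
```

```text
time: 5.88
tool_pos: [0.5387, 0.1055, 0.0663]
tool_rot: [0.0, 0.648, 0.762, -0.0]
contact_force: [-0.6, 0.7, -1.0]
gripper_width: 0.422
grasp_force: 0.0
time: 6.13
tool_pos: [0.539, 0.103, 0.0663]
tool_rot: [0.0, 0.648, 0.762, -0.0]
contact_force: [-0.1, 0.1, -0.0]
gripper_width: 0.419
grasp_force: 0.0
```

View pics/c4.png

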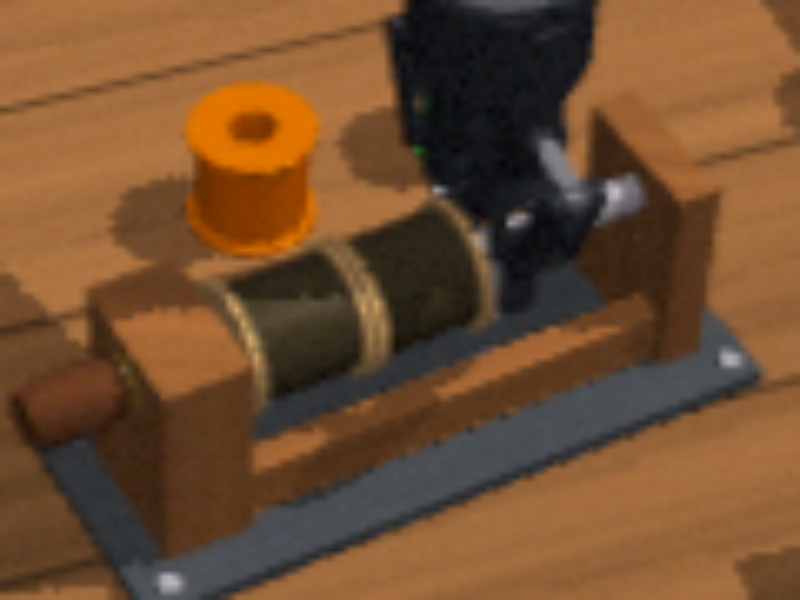

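The flanges at (368,305) in the crop look about flush. I go on in 1 mm steps until I feel the knob-end upright, to be sure.

```bash
for i in 1; do python3 -m handwheel '[[[0.0002,-0.001,0,0,0,0],[0.0001,-0.001,0,0,0,0],[0,0,0,0,0,0]]]' | grep -E 'tool_pos|force'; done; python3 -m handwheel '[[[0.0002,-0.001,0,0,0,0],[0.0001,-0.001,0,0,0,0],[0,0,0,0,0,0]]]' | grep -E 'tool_pos|contact'
```

```text
tool_pos: [0.5393, 0.1012, 0.0663]
contact_force: [-0.6, -0.2, 0.2]
grasp_force: 0.2
tool_pos: [0.5396, 0.0991, 0.0663]
contact_force: [0.1, 1.1, 0.4]
```

```bash
python3 -m handwheel '[[[0.0001,-0.001,0,0,0,0],[0,0,0,0,0,0]]]' | grep -E 'tool_pos|contact'; python3 -m handwheel '[[[0.0001,-0.001,0,0,0,0],[0,0,0,0,0,0]]]' | grep -E 'tool_pos|contact'
```

```text
tool_pos: [0.5397, 0.0981, 0.0663]
contact_force: [0.3, -0.1, -0.1]
tool_pos: [0.5398, 0.0971, 0.0663]
contact_force: [0.0, 1.3, -0.3]
```

```bash
python3 -m handwheel '[[[0.0001,-0.001,0,0,0,0],[0,0,0,0,0,0]]]' | grep -E 'tool_pos|contact'; python3 -m handwheel '[[[0.0001,-0.001,0,0,0,0],[0,0,0,0,0,0]]]' | grep -E 'tool_pos|contact'
python3 - <<'E'
from h import *
a=np.array([-.157,.988])
im,d=grab_frame('scene');cv2.imwrite('pics/c5.png',im);im,d=grab_frame('side')
cv2.imwrite('pics/s5.png',cv2.resize(im[170:270,230:363],(800,600),interpolation=cv2.INTER_CUBIC))
for c in['scene','side']:
    for n,z in[('spool_near_mid',.082),('spool_loose_mid',.082),('spindle_tip',.085),('far_bore',.085),('knob_mid',.085)]:
        for r in pinpoint(c,n)[:3]:
            p=at_z(c,r['position'],z);print(c,n,np.round(r['position']),round(r['conf'],2),'s',((p[:2]-[.542,.08])@a).round(4))
E
```

```text
tool_pos: [0.5399, 0.0962, 0.0664]
contact_force: [0.1, 1.4, 0.3]
tool_pos: [0.54, 0.0962, 0.0664]
contact_force: [0.0, 5.0, -0.2]
scene spool_near_mid [331. 227.] 0.83 s -0.0699
scene spool_near_mid [301. 242.] 0.29 s -0.1679
scene spool_loose_mid [325. 206.] 0.65 s -0.0457
scene spindle_tip [392. 210.] 0.8 s 0.1129
scene far_bore [384. 206.] 0.64 s 0.1023
scene far_bore [331. 226.] 0.63 s -0.0681
scene knob_mid [299. 244.] 0.82 s -0.1755
side spool_near_mid [298. 232.] 0.63 s -0.0813
side spool_near_mid [174. 192.] 0.41 s 0.2441
side spool_loose_mid [201. 240.] 0.97 s 0.0578
side spool_loose_mid [232. 266.] 0.97 s -0.0525
side spool_loose_mid [278. 218.] 0.66 s -0.0161
side far_bore [245. 199.] 0.67 s 0.0911
side knob_mid [330. 247.] 0.5 s -0.169
```

View pics/s5.png

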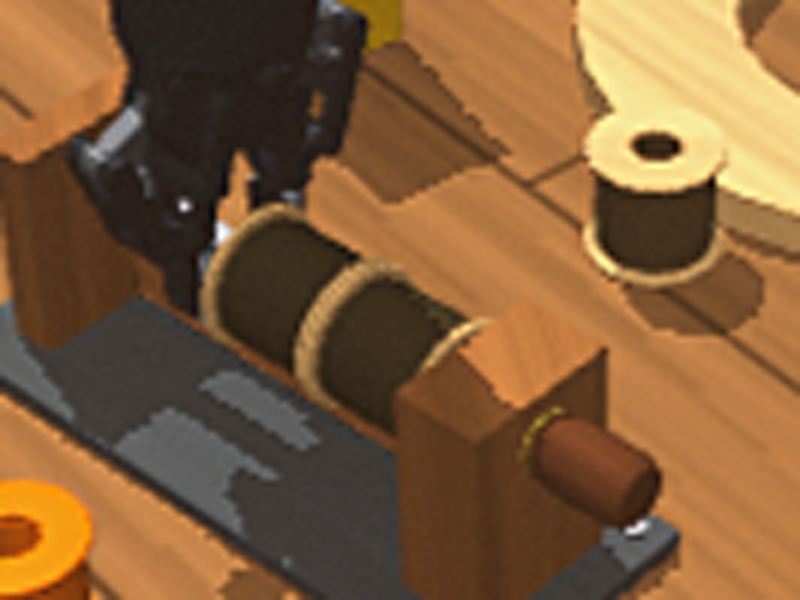

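Flush: contact force rose to 5 N and the flanges touch at about (350,320) in the crop. Back off, rise, and go above the knob.

```bash
python3 -m handwheel '[[[-0.0003,0.002,0,0,0,0],[-0.001,0.006,0,0,0,0],[0,0,0.02,0,0,0],[0,0,0.03,0,0,0],[0,0,0.03,0,0,0],[0,0,0.02,0,0,0],[0.003,-0.02,0.01,0,0,0],[0.005,-0.03,0,0,0,0],[0.005,-0.03,0,0,0,0],[0.005,-0.03,0,0,0,0],[0.005,-0.03,0,0,0,0],[0.004,-0.03,0,0,0,0],[0.003,-0.02,0,0,0,0],[0,-0.004,0,0,0,0],[0,0,0,0,0,0],[0,0,0,0,0,0]]]' && python3 -m handwheel '[[[0,0,0,0,0,0],[0,0,0,0,0,0],[0,0,0,0,0,0]]]' 0.75
python3 - <<'E'
from h import *
a=np.array([-.157,.988])
im,d=grab_frame('wrist');cv2.imwrite('pics/w6.png',im)
for n,z in[('spool_near_mid',.082),('spool_loose_mid',.082),('knob_mid',.085),('spindle_tip',.085)]:
    for r in pinpoint('wrist',n)[:3]:
        p=w_at_z(r['position'],z);print(n,np.round(r['position']),round(r['conf'],2),p.round(4),'s',((p[:2]-[.5424,.0775])@a).round(4))
E
```

```text
time: 9.28
tool_pos: [0.5684, -0.0902, 0.1761]
tool_rot: [-0.0, 0.648, 0.762, -0.0]
contact_force: [-0.9, -0.2, -0.4]
gripper_width: 0.423
grasp_force: 0.0
time: 9.53
tool_pos: [0.5686, -0.0897, 0.1763]
tool_rot: [-0.0, 0.647, 0.762, 0.0]
contact_force: [-0.4, 0.5, 0.1]
gripper_width: 0.748
grasp_force: 0.0
spool_near_mid [324.  96.] 0.62 [0.5542 0.006  0.082 ] s -0.0725
spool_loose_mid [322.  21.] 0.6 [0.5455 0.0551 0.082 ] s -0.0226
spool_loose_mid [149.  37.] 0.58 [0.4307 0.0352 0.082 ] s -0.0242
knob_mid [321. 245.] 0.96 [ 0.5683 -0.0902  0.085 ] s -0.1697
```

View pics/w6.png

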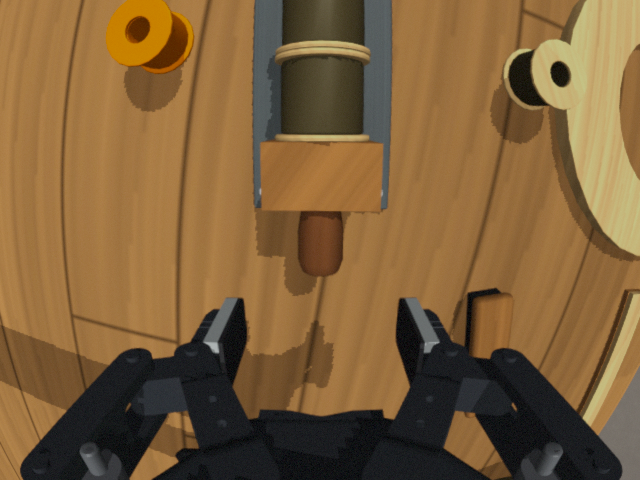

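The picture shows both spools flush at (322,50) and the knob at (321,245), right under the tool. Descend and close.

```bash
python3 -m handwheel '[[[0,0,-0.03,0,0,0],[0,0,-0.03,0,0,0],[0,0,-0.02,0,0,0],[0,0,-0.015,0,0,0],[0,0,-0.01,0,0,0],[0,0,-0.007,0,0,0],[0,0,0,0,0,0],[0,0,0,0,0,0]]]' && python3 -m handwheel '[[[0,0,0,0,0,0],[0,0,0,0,0,0],[0,0,0,0,0,0],[0,0,0,0,0,0],[0,0,0,0,0,0],[0,0,0,0,0,0]]]' 0.2
```

```text
time: 10.45
tool_pos: [0.5691, -0.0909, 0.0649]
tool_rot: [0.0, 0.648, 0.762, 0.0]
contact_force: [0.4, 0.3, -0.2]
gripper_width: 0.748
grasp_force: 0.0
time: 10.95
tool_pos: [0.5688, -0.0911, 0.0657]
tool_rot: [0.0, 0.648, 0.762, -0.0]
contact_force: [-4.7, -0.5, 5.8]
gripper_width: 0.33
grasp_force: 58.8
```

```bash
python3 -m handwheel '[[[-0.0002,-0.001,0.0005,0,0,0],[0.0003,-0.003,0.0002,0,0,0],[0.0006,-0.004,0,0,0,0],[0.0006,-0.004,0,0,0,0],[0.0006,-0.004,0,0,0,0],[0.0006,-0.004,0,0,0,0],[0.0006,-0.004,0,0,0,0],[0.0005,-0.003,0,0,0,0],[0,0,0,0,0,0]]]'
```

```text
time: 11.7
tool_pos: [0.5728, -0.1172, 0.0658]
tool_rot: [-0.0, 0.648, 0.762, 0.001]
contact_force: [-1.6, 4.4, 5.0]
gripper_width: 0.33
grasp_force: 59.0
```

```bash
python3 -m handwheel '[[[0.0005,-0.004,0.0003,0,0,0],[0.0006,-0.004,0.0002,0,0,0],[0.0006,-0.004,0,0,0,0],[0.0006,-0.004,0,0,0,0],[0.0006,-0.004,0,0,0,0],[0.0006,-0.004,0,0,0,0],[0.0006,-0.004,0,0,0,0],[0.0006,-0.004,0,0,0,0],[0.0006,-0.004,0,0,0,0],[0.0006,-0.004,0,0,0,0],[0.0006,-0.004,0,0,0,0],[0,0,0,0,0,0]]]'
```

```text
time: 12.7
tool_pos: [0.5792, -0.1614, 0.0657]
tool_rot: [0.0, 0.648, 0.761, 0.001]
contact_force: [0.8, 3.9, 2.2]
gripper_width: 0.329
grasp_force: 58.9
```

```bash
python3 -m handwheel '[[[0.0006,-0.004,0,0,0,0],[0.0006,-0.004,0,0,0,0],[0.0006,-0.004,0,0,0,0],[0.0006,-0.004,0,0,0,0],[0.0006,-0.004,0,0,0,0],[0.0002,-0.0015,0,0,0,0],[0,0,0,0,0,0],[0,0,0,0,0,0]]]'
python3 - <<'E'
from h import *
a=np.array([-.157,.988])
for c in['scene','side','wrist']:
    im,d=grab_frame(c)
    if c=='scene': cv2.imwrite('pics/c7.png',cv2.resize(im[170:290,280:440],(800,600),interpolation=cv2.INTER_CUBIC))
    for n,z in[('spool_near_mid',.082),('spool_loose_mid',.082),('spindle_tip',.085),('far_bore',.085),('knob_mid',.085),('rack',0)]:
        for r in pinpoint(c,n)[:3]:
            p=(w_at_z if c=='wrist' else lambda q,z:at_z(c,q,z))(r['position'],z);print(c,n,np.round(r['position']),round(r['conf'],2),'s',((p[:2]-[.5424,.0775])@a).round(4))
E
```

```text
time: 13.37
tool_pos: [0.5822, -0.1829, 0.0655]
tool_rot: [0.0, 0.648, 0.762, 0.0]
contact_force: [0.9, 5.1, 1.4]
gripper_width: 0.331
grasp_force: 58.9
scene spool_near_mid [331. 226.] 0.87 s -0.065
scene spool_near_mid [382. 206.] 0.75 s 0.1009
scene spool_loose_mid [325. 206.] 0.81 s -0.0433
scene spool_loose_mid [358. 190.] 0.61 s 0.0768
scene spool_loose_mid [353. 222.] 0.58 s -0.0049
scene spindle_tip [363. 217.] 0.6 s 0.0294
scene far_bore [382. 206.] 0.73 s 0.0996
scene knob_mid [270. 251.] 0.48 s -0.2524
scene rack [352. 243.] 0.89 s -0.0061
side spool_near_mid [298. 232.] 0.69 s -0.0802
side spool_loose_mid [279. 223.] 0.84 s -0.0276
side spool_loose_mid [339. 201.] 0.75 s -0.0777
side spool_loose_mid [172. 196.] 0.72 s 0.2382
side spindle_tip [209. 166.] 0.69 s 0.2679
side spindle_tip [336. 200.] 0.41 s -0.0728
side far_bore [244. 195.] 0.59 s 0.1079
side far_bore [279. 219.] 0.17 s -0.0192
side knob_mid [363. 269.] 0.56 s -0.2599
side rack [273. 245.] 0.97 s -0.0022
wrist knob_mid [321. 330.] 0.63 s -0.2619
```

View pics/c7.png

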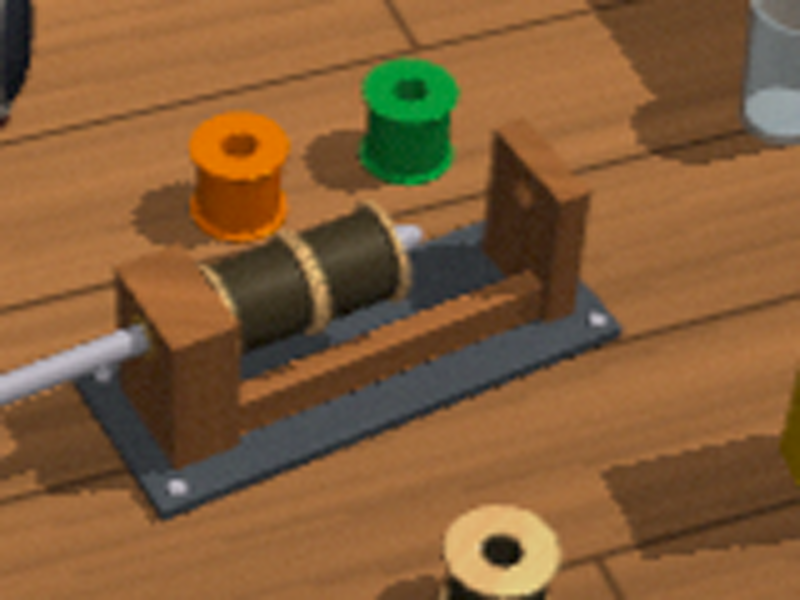

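The spindle is level with its tip at crop (415,238), about 18 mm past the flush spools, leaving some 70 mm of bay. The rack has not moved, so I hand in.

```bash
python3 -m handwheel '[[[0,0,0,0,0,0],[0,0,0,0,0,0],[0,0,0,0,0,0],[0,0,0,0,0,0]]]' | grep -E 'force'; python3 -c "
from plant import job_done
print(job_done())"
```

```text
contact_force: [2.0, 4.8, 1.3]
grasp_force: 59.0
the job is handed in; nothing more can be done
None
```

I handed the job in: the loose spool is pushed flush against the other, and the level spindle is drawn out about 93 mm by its knob, still gripped, with both spools on it, roughly 70 mm free for the new spool, and no visible movement of the rack; no verdict was shown.

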